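Sort the boiled egg from the raw one without cracking a shell

ROBOT

A 6-joint arm with a two-finger parallel gripper is mounted at the origin on a cart in front of the work surface, level with it; the furniture and walls round the work are solid. World frame = base frame: x ahead of the robot, y to its left, z up, the work surface at z = 0. Lengths are in m, angles in degrees, forces in N, time in s.
With the tool pointing down it reaches from about 0.35 to 0.875 m from the base axis. Payload 4.2 kg.
Tool frame: the origin (TCP) lies midway between the tips of the shut fingers; the grasp point (between the pads) lies 19 mm behind it; z points along the fingers, y is the line along which they close (so a half turn about z gives the same grasp; the last joint's range is limited). The gripper opens to 87 mm and grips with 3 to 60 N. Pads are 19 mm wide; open, the fingers measure 117 mm over their backs; the gripper's body (75 mm by 190 mm) begins 51 mm behind the grasp point.
Start: joints at [-48.266, 22.042, 0.453, 0, -68.411, -14.817], TCP at [0.283, -0.557, 0.223] pointing down, gripper open.
Joint ranges: [-179.83, 179.83], [-69.29, 118.12], [-61.27, 80.66], [-181.25, 117.63], [-171.15, -9.14], [-177.46, 177.46]. Speed limits (degrees/s): [159.86, 159.86, 180, 180, 180, 180].

INTERFACE

Orientations are given as [roll, pitch, yaw] about the fixed x, y, z axes, in that order (R = Rz(yaw) Ry(pitch) Rx(roll)).
In Python, from workcell import env gives the robot as it stands. The module is installed in compiled form; this text tells all that it offers. Calls block until the motion is done:
- env.goto(position, orientation): joint-space move of the TCP to a pose.
- env.move_straight(position, rotation=None, rate=0.15, force_limit=None): straight line of the TCP; rotation=None keeps the orientation; rate is the mean speed in m/s. With force_limit (N) it stops when the force on the tool has changed by that much, and returns True; else False.
- env.set_joints(angles): joint-space move.
- env.gripper_to(opening, grasp_force=None): opening from 0.0 (shut) to 1.0 (fully open); grasp_force is the grip in N (None keeps the last); returns when the fingers have stopped.
- env.dwell(seconds).
- env.inverse_kinematics(position, orientation): joint angles nearest the present ones, or None.
- env.read_state(): the state.
- env.grab_frame(name): name is "scene" or "top"; returns a dict with "image" (384x512x3 uint8, blue, green, red), "fx", "fy", "cx", "cy" (pixels), "position" and "orientation" of the camera in the world. Camera axes: x right, y up, looking along -z (the intrinsics and any distortion apply to the point x, -y, -z); pixel columns grow to the right and rows downward; lengths in m; the calibration is good to about 2 mm. A picture is of the moment at which its call begins. There is no depth.
A pose or a line that the arm cannot do raises env.Unreachable and nothing moves.
- env.close_job(): hands the job in; it is judged then, once.
Trained networks look in a picture, given as the dict that the camera call returned (one of the last four; its "shot" number tells which), for a name from the list of things; names that differ only in an ending like _2 or _b are one class to them, and where a whole thing is asked for, a point or a joint stands for the part that bears it (a point fixed in the world has none). Each returns a list of dicts, best first, with "score" (0 to 1); they miss things now and then, are a little off and sometimes report something else, mostly with a low value. They report only what shows in the picture. A call takes as long as a camera call. They do not tell look-alikes from the thing itself.
- env.search_frame(picture, thing): "xyz" ([x, y, z] in m, in world coordinates, good to about 4 mm: the middle of the surface that is visible of it).
- env.trace(picture, thing): "mask" (384x512 bool, what is visible of it).
The state is a dict: "clock": time; "joint_positions": joint angles; "qvel": joint speeds; "joint_torque": joint torques, N m; "position": TCP position; "tool_rot": TCP orientation; "force": force on the tool from outside, world axes, zero at the start; "wrist_torque": the same for the moment, N m; "opening": opening from 0.0 (shut) to 1.0 (fully open); "finger_force": force on a finger pad.
Only numpy, scipy, OpenCV 4.12 (cv2) and the standard library are available. Lean on these libraries where they do the work, as an engineer would, in place of code of your own. Each camera call takes 0.05 s, during which the arm holds its last target. There are 200 camera calls.

TASK

The two eggs in the wooden rack got mixed: stand the blue-dyed boiled egg in the porcelain egg cup for breakfast, put the brown raw egg into any empty cup of the egg box, and then close the egg box's clear lid fully. Eggshells crack easily, so hold the eggs with a light grip, set them down gently with the pointed end still down, never drop them, and swing the lid down slowly without slamming it. Leave the eggs already in the box, the egg cup and the teaspoon where they are.

Things in the scene. Friction and masses are not known exactly. Their poses are not given: they have to be found in the camera images.
- raw_egg: the raw hen's egg, brown, in the wooden rack: 57 mm long, 44 mm across at its widest, 33 mm above its origin; 50 to 70 g. Origin at the pointed end, which is down; z runs up through the blunt end. The shell cracks if the fingers press it with over 30 N a side, or if it is pressed into the egg cup or egg box with over 40 N, or if it falls from more than 1 cm
- dyed_egg: the boiled egg, dyed blue, in the wooden rack: same shape, origin, axes, weight and frailty as raw_egg
- egg_rack: light wooden rack, 66 x 232 x 32 mm (x, y, z), fixed, with one row of four round 33 mm holes, at y = +84, +28, -28 and -84 mm; the two eggs stand in the holes at +84 and -28 mm, either in either. Origin at the middle of its underside; x across the row, y along it. An egg's pointed end hangs 12 mm below the rack's top
- egg_cup: white porcelain egg cup, 50 mm tall, foot 49 mm and rim 40 mm across, 120 g, loose. Origin at the middle of its underside, z up
- egg_cup_seat (a point): point on the egg cup's axis, 11.5 mm below its rim, where the origin (pointed end) of an egg standing in it lies
- egg_box: white egg box, 114 x 166 mm (x, y), fixed, with 2 rows of 3 cups (33 mm round holes) in a tray 24 mm above the worktop, inside a rim 34 mm high; rows 50 mm apart, cups 52 mm apart. Origin at the middle of its underside, x from the empty row (at x = -25 mm, on the robot's left) across to the full row (x = +25 mm) and the hinge (on the right, towards the sink), y along the rows, away from the robot
- cup_far (a point): the empty cup farthest from the robot (box y = +52 mm): where the origin of an egg standing in it lies, 12 mm below the tray's top
- cup_middle (a point): the same for the middle empty cup (box y = 0)
- cup_near (a point): the same for the empty cup nearest the robot (box y = -52 mm)
- egg_box_lid (a joint): angle of the clear plastic lid, 90 g: 0 fully closed, 1.3 to 1.65 at the start (standing about upright beside the full row, on the sink side), 1.75 fully open. Closed, it lies from the hinge over the cups towards the box's -x; opening lifts its free edge up and over towards +x. A stiff hinge (0.08 N m) keeps it at any angle
- box_hinge (a point): middle of the hinge axis, which runs along the box's y at x = +60 mm, 34 mm above the worktop
- lid_edge (a point): middle of the outer free edge of the lid's flat top (166 mm wide), turning with it: 117 mm from the hinge along the top and 42 mm off it. That top is level, 76 mm above the worktop, when closed; open, it faces the sink and stands up to 155 mm high (carry eggs over or round it): push there near the free edge to swing it shut
- stored_egg_0: brown egg already in the box, full row, far cup: shaped like raw_egg, loose, origin at its pointed end
- stored_egg_1: the same, full row, middle cup
- stored_egg_2: the same, full row, near cup
- teaspoon: steel teaspoon, 137 mm long, loose on the worktop at the left front of the egg cup; origin at the middle of its underside
Things that resemble listed ones, but are neither listed nor needed, are in the scene too. Leave any turquoise look-alike of the raw_egg alone.

How it is judged:
By the outcome, as a careful person would: the job done as asked, in the order asked, and still so for the second after the job is handed in, with the robot touching nothing.
It also fails if it takes over 72 s, if anything falls off the work surface, if the arm or the gripper's body presses on something with over 40 N, if the wrist force passes 120 N, or if a joint passes its speed limit or range.

## Working session

There is one attempt and no reset: what is moved stays moved. The work goes in short steps, each a Python script; the robot and the scene stay as the last script left them, time stands still between calls to the robot, and variables do not carry over. Pictures are saved under pics/ and viewed, at most 10 in all, crops included, and the job is handed in when it is done.

```bash
mkdir -p pics; ls
python3 - <<'E'
from workcell import env
import cv2, numpy as np
for n in ("scene","top"):
    f=env.grab_frame(n); cv2.imwrite(f"pics/{n}0.png",f["image"])
    print(n,[f[k] for k in ("fx","fy","cx","cy","position","orientation")],[k for k in f])
    for t in ("raw_egg","dyed_egg","egg_rack","egg_cup","egg_box","egg_box_lid","lid_edge","stored_egg_0","teaspoon"):
        print(t,[(np.round(d["xyz"],3).tolist(),round(d["score"],2)) for d in env.search_frame(f,t)])
print(env.read_state()["clock"])
E
```

```text
pics
scene [417.717621572887, 417.717621572887, 250.37674936715806, 192.0501294342163, array([-0.09241109,  0.98706682,  0.62111784]), array([  62.63233082,    0.31071363, -147.44125913])] ['image', 'fx', 'fy', 'cx', 'cy', 'position', 'orientation', 'shot']
raw_egg [([0.414, -0.073, 0.054], 0.45), ([0.474, 0.147, 0.047], 0.25)]
dyed_egg [([0.426, -0.182, 0.059], 0.65), ([0.411, -0.11, 0.03], 0.41)]
egg_rack [([0.414, -0.108, 0.031], 0.91)]
egg_cup [([0.486, 0.456, 0.022], 0.84)]
egg_box [([0.474, 0.15, 0.042], 0.67)]
egg_box_lid [([0.483, 0.128, 0.088], 0.9)]
lid_edge [([0.484, 0.133, 0.092], 0.97), ([0.488, 0.454, 0.023], 0.28)]
stored_egg_0 [([0.463, 0.204, 0.05], 0.77), ([0.513, 0.213, 0.051], 0.72), ([0.414, 0.198, 0.05], 0.59)]
teaspoon [([0.397, 0.482, 0.006], 0.75), ([0.475, 0.147, 0.043], 0.25), ([0.414, -0.107, 0.03], 0.24)]
top [412.70884425377415, 412.70884425377415, 253.03418123741207, 194.50247436789158, array([0.37799561, 0.09395491, 1.44178957]), array([  4.39630506,   0.24885774, -90.03438169])] ['image', 'fx', 'fy', 'cx', 'cy', 'position', 'orientation', 'shot']
raw_egg [([0.426, -0.082, 0.073], 0.72)]
dyed_egg [([0.437, -0.191, 0.066], 0.59)]
egg_rack [([0.433, -0.17, 0.036], 0.85)]
egg_cup [([0.498, 0.446, 0.032], 0.73)]
egg_box [([0.477, 0.194, 0.026], 0.85)]
egg_box_lid [([0.478, 0.131, 0.149], 0.59)]
lid_edge [([0.481, 0.134, 0.152], 0.82)]
stored_egg_0 [([0.48, 0.132, 0.146], 0.72), ([0.473, 0.192, 0.058], 0.57), ([0.52, 0.2, 0.061], 0.54), ([0.416, 0.182, 0.06], 0.48)]
teaspoon [([0.396, 0.469, 0.006], 0.54)]
1.0
```

```bash
python3 -c "
import cv2
a=cv2.imread('pics/scene0.png');b=cv2.imread('pics/top0.png')
cv2.imwrite('pics/s0b.png',cv2.resize(a,(800,600),interpolation=cv2.INTER_CUBIC))
cv2.imwrite('pics/t0b.png',cv2.resize(b,(800,600),interpolation=cv2.INTER_CUBIC))"
```

```text
(no output)
```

View pics/s0b.png

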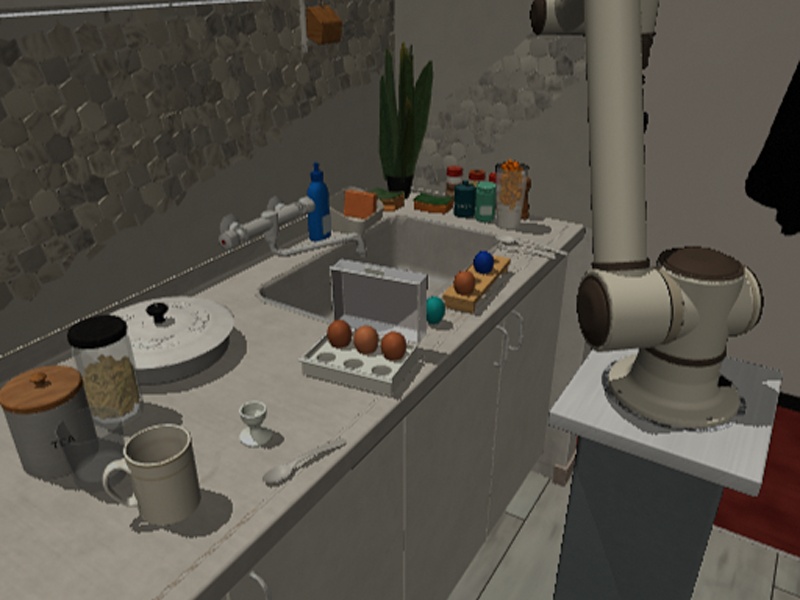

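View pics/t0b.png

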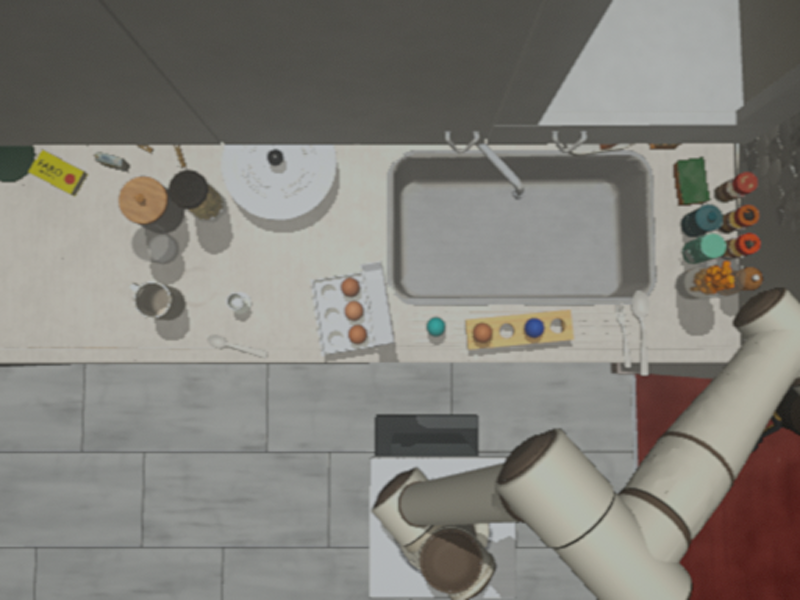

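The scene view shows the box with its lid upright, with the brown and blue eggs in the rack and the turquoise decoy between them (435,310). In the top view the brown egg is at (483,332), the blue egg at (534,327), the egg cup at (238,302), and the box is tilted about 10°. Next I'll measure precisely.

```bash
cat > h.py <<'E'
from workcell import env
import cv2, numpy as np
from scipy.spatial.transform import Rotation as R
def ray(f,u,v):
    d=np.array([(u-f["cx"])/f["fx"],-(v-f["cy"])/f["fy"],-1.])
    return R.from_euler("xyz",f["orientation"],degrees=True).apply(d)
def at_z(f,u,v,z):
    d=ray(f,u,v); p=f["position"]; return p+d*(z-p[2])/d[2]
def proj(f,P):
    q=R.from_euler("xyz",f["orientation"],degrees=True).inv().apply(np.asarray(P)-f["position"])
    return np.c_[f["cx"]+f["fx"]*q[...,0]/-q[...,2], f["cy"]-f["fy"]*q[...,1]/-q[...,2]]
def tri(f,u,g,v):
    d1,d2=ray(f,*u),ray(g,*v)
    s=np.linalg.lstsq(np.c_[d1,-d2],g["position"]-f["position"],rcond=None)[0]
    a,b=f["position"]+s[0]*d1,g["position"]+s[1]*d2
    return (a+b)/2,np.linalg.norm(a-b)
def blobs(img,lo,hi,smin=110,amin=40):
    h=cv2.cvtColor(img,cv2.COLOR_BGR2HSV)
    m=cv2.inRange(h,(lo,smin,40),(hi,255,255))
    n,_,st,c=cv2.connectedComponentsWithStats(m)
    return [(c[i].round(1).tolist(),st[i].tolist()) for i in range(1,n) if st[i][4]>amin]
E
python3 - <<'E'
from h import *
fs={n:env.grab_frame(n) for n in("scene","top")}
for n,f in fs.items():
    for nm,lo,hi in(("blue",110,130),("brown",3,14),("turq",80,100)):
        for c,s in blobs(f["image"],lo,hi):
            cc=(s[0]+(s[2]-1)/2,s[1]+(s[3]-1)/2)
            if s[4]<500: print(n,nm,c,s, "z45",at_z(f,*cc,.045).round(4)[:2],"z53",at_z(f,*cc,.053).round(4)[:2])
f=fs["top"]; im=f["image"]
c1=im[175:210,130:175]; c2=im[165:240,195:260]; c3=im[190:230,292:372]
o=np.zeros((600,800,3),np.uint8)
o[:280,:360]=cv2.resize(c1,(360,280),interpolation=cv2.INTER_NEAREST)
o[:300,400:660]=cv2.resize(c2,(260,300),interpolation=cv2.INTER_NEAREST)
o[310:550,:480]=cv2.resize(c3,(480,240),interpolation=cv2.INTER_NEAREST)
s=fs["scene"]["image"][255:290,150:180]
o[310:590,500:740]=cv2.resize(s,(240,280),interpolation=cv2.INTER_NEAREST)
cv2.imwrite("pics/crops.png",o)
for n,f in fs.items():
    for t in("egg_cup","egg_rack","egg_box"):
        r=env.trace(f,t)
        for d in r[:1]:
            ys,xs=np.nonzero(d["mask"]); print(n,t,round(d["score"],2),xs.min(),xs.max(),ys.min(),ys.max(),len(xs),xs.mean(),ys.mean(), cv2.minAreaRect(np.c_[xs,ys].astype(np.float32)))
E
```

```text
scene blue [309.1, 167.4] [303, 161, 13, 14, 138] z45 [ 0.4383 -0.2062] z53 [ 0.4309 -0.1897]
scene brown [205.8, 15.2] [196, 4, 23, 24, 376] z45 [ 4.5173 -4.8998] z53 [ 4.4533 -4.818 ]
scene brown [326.7, 105.9] [320, 101, 15, 9, 78] z45 [ 0.6938 -0.9509] z53 [ 0.6829 -0.924 ]
scene brown [229.7, 130.3] [220, 122, 21, 18, 330] z45 [ 0.8842 -0.3777] z53 [ 0.8707 -0.3588]
scene brown [251.3, 130.4] [245, 125, 14, 10, 81] z45 [ 0.8143 -0.436 ] z53 [ 0.8017 -0.4162]
scene brown [335.7, 133.3] [333, 125, 6, 15, 50] z45 [ 0.5012 -0.5917] z53 [ 0.493  -0.5698]
scene brown [277.3, 132.4] [265, 128, 26, 9, 117] z45 [ 0.7054 -0.4658] z53 [ 0.6943 -0.4456]
scene brown [296.8, 180.6] [290, 173, 14, 16, 179] z45 [ 0.4281 -0.0936] z53 [ 0.4209 -0.0786]
scene brown [216.8, 213.2] [209, 205, 16, 17, 211] z45 [0.5207 0.2049] z53 [0.5122 0.2158]
scene brown [233.8, 217.1] [226, 209, 16, 17, 223] z45 [0.4691 0.1978] z53 [0.4613 0.2088]
scene brown [251.4, 220.9] [244, 212, 16, 18, 230] z45 [0.4184 0.1874] z53 [0.4113 0.1985]
scene turq [277.9, 197.9] [273, 190, 12, 17, 165] z45 [0.4193 0.0391] z53 [0.
[... 967 characters left out ...]
9091 271.9318181818182 ((164.0, 271.0), (28.0, 20.0), 90.0)
scene egg_rack 0.92 284 325 165 199 528 305.0416666666667 183.08901515151516 ((305.318115234375, 180.36070251464844), (20.65502166748047, 47.875877380371094), 43.15238952636719)
scene egg_box 0.72 192 273 166 253 4229 237.30409080160794 208.14116812485221 ((235.44906616210938, 208.0869140625), (73.24573516845703, 81.79615020751953), 14.420774459838867)
top egg_cup 0.7 146 160 187 200 168 153.16071428571428 193.16666666666666 ((153.0, 193.5), (13.0, 14.0), 90.0)
top egg_rack 0.93 298 366 199 222 909 332.7997799779978 210.66886688668868 ((332.1264343261719, 210.64410400390625), (19.25082015991211, 67.9531021118164), 85.60128784179688)
```

View pics/crops.png

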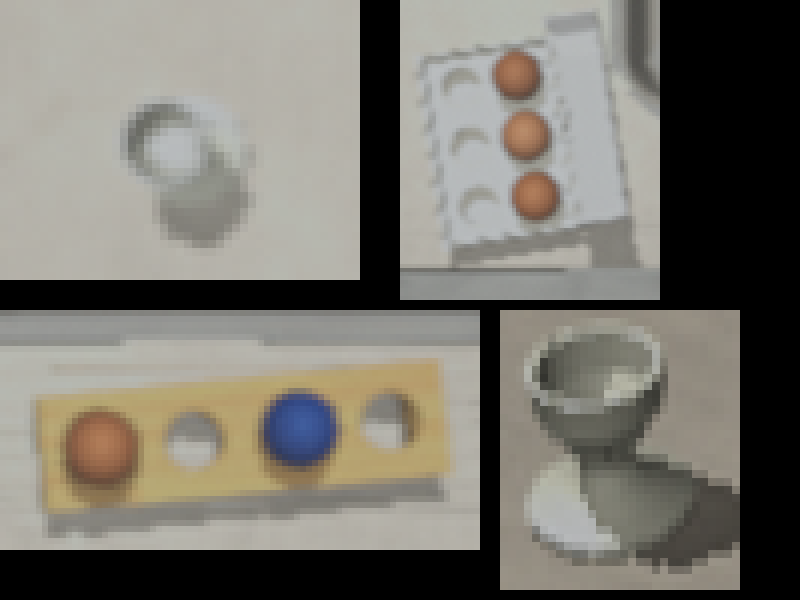

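Run:
```python
from h import *
s=env.grab_frame("scene");t=env.grab_frame("top")
print("rim",tri(s,(161.4,261.5),t,(150.4,191.8)),at_z(s,161.4,261.5,.05),at_z(t,150.4,191.8,.05),"foot",at_z(s,162.9,279.5,.003))
bx=np.array([np.sin(np.radians(9.5)),-np.cos(np.radians(9.5)),0]);by=np.array([bx[1]*-1,bx[0],0])
mid=np.array([.473,.192,0]); O=mid-.025*bx
print("box",O,"cupmid",O-.025*bx)
# rim corners overlay check and hole, lid angles
out=s["image"].copy(); outt=t["image"].copy()
rect=[O+bx*a*.057+by*b*.083+[0,0,.034] for a,b in((-1,-1),(-1,1),(1,1),(1,-1))]
print("holes top",proj(t,[O-.025*bx+by*.052*k+[0,0,.024] for k in(-1,0,1)]).round(1).tolist())
for th in(1.3,1.4,1.5,1.6,1.65):
    P=[O+bx*(.06-.117*np.cos(th)+d*np.sin(th))+by*b*.083+np.array([0,0,.034+.117*np.sin(th)+d*np.cos(th)]) for d in(0,.042) for b in(-1,1)]
    print(th,proj(s,P).round(1).tolist(),proj(t,P).round(1).tolist())
big=[]
for f,im,(x0,y0) in((s,out,(185,155)),(t,outt,(195,160))):
    k=6; c=cv2.resize(im[y0:y0+100,x0:x0+66 if f is t else x0+66],None,fx=k,fy=k,interpolation=cv2.INTER_NEAREST)
    circ=[O-.025*bx+by*.052*j+.0165*np.array([np.cos(a),np.sin(a),0])+[0,0,.024] for j in(-1,0,1) for a in np.linspace(0,6.28,24)]
    for p in proj(f,circ): cv2.circle(c,tuple(int(v) for v in (p-[x0,y0]+.5)*k),1,(0,255,0),-1)
    cv2.polylines(c,[((proj(f,rect)-[x0,y0]+.5)*k).astype(int).reshape(-1,1,2)],True,(0,0,255),1)
    big.append(c)
cv2.imwrite("pics/ov.png",np.hstack(big))
```

```text
rim (array([0.49482913, 0.44860527, 0.04613364]), np.float64(9.572101038526176e-06)) [0.49087565 0.45222415 0.05      ] [0.49450921 0.44762594 0.05      ] foot [0.48841362 0.45686519 0.003     ]
box [0.46887381 0.21665714 0.        ] cupmid [0.46474762 0.24131428 0.        ]
holes top [[214.4, 215.9], [212.0, 201.0], [209.6, 186.2]]
1.3 [[262.9, 186.8], [205.1, 176.1], [268.7, 176.4], [211.9, 166.6]] [[229.1, 221.8], [220.6, 170.0], [241.7, 219.6], [233.0, 167.4]]
1.4 [[264.6, 184.0], [207.0, 173.6], [270.3, 175.1], [214.0, 165.4]] [[232.6, 221.2], [224.1, 169.3], [245.6, 219.0], [236.9, 166.8]]
1.5 [[266.2, 181.7], [209.1, 171.4], [271.9, 174.3], [216.1, 164.7]] [[236.3, 220.6], [227.7, 168.6], [249.5, 218.4], [240.8, 166.3]]
1.6 [[267.8, 179.8], [211.1, 169.7], [273.4, 173.9], [218.1, 164.4]] [[239.9, 220.0], [231.4, 168.0], [253.2, 217.8], [244.5, 165.8]]
1.65 [[268.6, 179.0], [212.1, 169.0], [274.1, 173.9], [219.0, 164.5]] [[241.8, 219.7], [233.2, 167.7], [255.0, 217.5], [246.3, 165.6]]
```

View pics/ov.png

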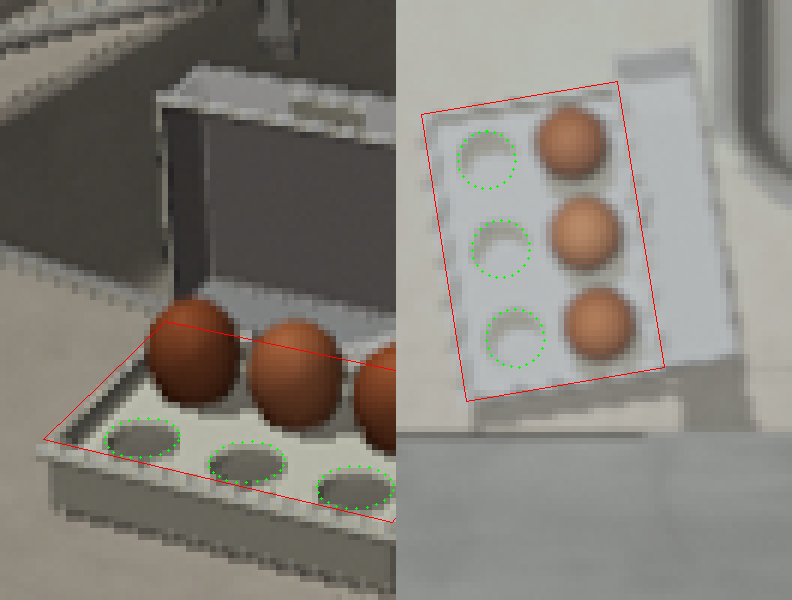

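The overlay matches the holes to within about 1 px, and the lid angle comes out near 1.6 rad. The rack eggs are 111 mm apart, against the expected 112 mm. Next, grasp the blue egg.

Run:
```python
from h import *
st=env.read_state(); print(st["tool_rot"],st["force"])
for y in(95.1,-84.9):
    for p in([.434,-.1975,.2],[.424,-.0865,.2],[.493,.449,.2],[.465,.241,.2]):
        q=env.inverse_kinematics(p,[180,0,y]); print(y,None if q is None else np.round(q,0))
```

```text
[-1.79999769e+02  2.78308711e-04 -1.53083251e+02] [ 0.10894606  0.00515736 -0.90859839]
95.1 [  -5.    9.  -22.    0.  -60. -170.]
95.1 [ 10.   4. -27.   0. -59. 175.]
95.1 [ 56.  27.   5.   0. -68. 129.]
95.1 [ 45.  13. -16.   0. -61. 140.]
-84.9 [ -5.   9. -22.   0. -60.  10.]
-84.9 [ 10.   4. -27.   0. -59.  -5.]
-84.9 [ 56.  27.   5.   0. -68. -51.]
-84.9 [ 45.  13. -16.   0. -61. -40.]
```

```bash
cat >> h.py <<'E'
def pick(x,y,yaw=-84.9,z=.035):
    o=[180,0,yaw]
    env.goto([x,y,.2],o); env.gripper_to(.78,8)
    env.move_straight([x,y,.09],rate=.15)
    print("hit",env.move_straight([x,y,z],rate=.06,force_limit=5))
    env.gripper_to(0,8); s=env.read_state(); print("grip",s["opening"],s["finger_force"],s["force"].round(2))
    env.move_straight([x,y,.1],rate=.08); env.move_straight([x,y,.27],rate=.2)
    s=env.read_state(); print("up",s["opening"],s["finger_force"],s["force"].round(2),s["clock"])
E
python3 - <<'E'
from h import *
pick(.4338,-.1972)
o=[180,0,-84.9]
env.goto([.493,.30,.27],o); env.goto([.493,.4495,.2],o)
env.move_straight([.493,.4495,.115],rate=.12)   # egg tip 0.035 above the cup rim-ish
out=[]
for n,(x0,y0,w,h) in(("scene",(135,215,60,80)),("top",(125,165,60,55))):
    f=env.grab_frame(n); print(n, blobs(f["image"],110,130,amin=15))
    st=env.read_state()["position"]; c=st+[0,0,.019]
    print(st,"pred egg widest px",proj(f,[c]).round(1),"pred rim",proj(f,[[.493,.4495,.05]]).round(1))
    out.append(cv2.resize(f["image"][y0:y0+h,x0:x0+w],None,fx=6,fy=6,interpolation=cv2.INTER_NEAREST))
H=max(i.shape[0] for i in out)
cv2.imwrite("pics/hover.png",np.hstack([cv2.copyMakeBorder(i,0,H-i.shape[0],0,0,cv2.BORDER_CONSTANT) for i in out]))
E
```

```text
hit False
grip 0.4906752353786809 8.000091839840024 [-0.58 -0.33  0.5 ]
up 0.49455800385344845 7.999932488955137 [ 0.51 -0.55 -0.7 ] 8.0917
scene [([155.5, 231.3], [148, 220, 16, 24, 289])]
[0.49364889 0.44999216 0.11646143] pred egg widest px [[157.1 228.6]] pred rim [[161.5 260.6]]
top []
[0.49355778 0.45004734 0.11641716] pred egg widest px [[142.9 189.9]] pred rim [[149.8 192.2]]
```

View pics/hover.png

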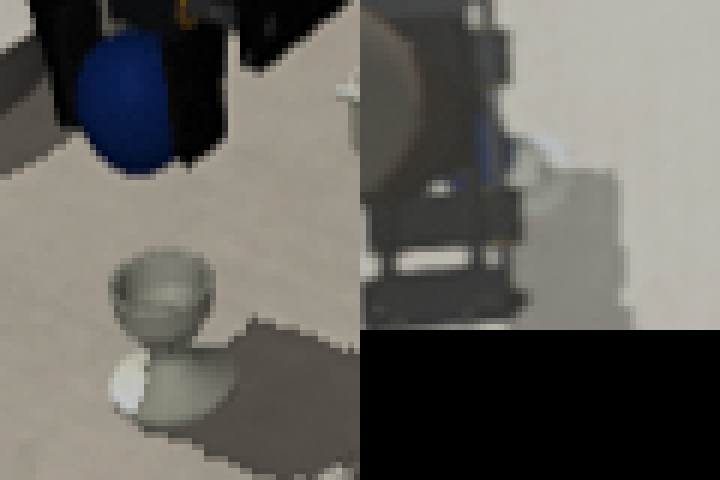

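Run:
```python
from h import *
f=env.grab_frame("scene"); p=env.read_state()["position"]; c=p+[0,0,.019]
a,b=np.meshgrid(np.linspace(0,6.28,80),np.linspace(-1.57,1.57,60))
z=np.sin(b); P=np.stack([.022*np.cos(b)*np.cos(a),.022*np.cos(b)*np.sin(a),np.where(z<0,.033,.024)*z],-1).reshape(-1,3)+c-[0,0,.001]
q=proj(f,P); print("pred",q.min(0),q.max(0))
m=cv2.inRange(cv2.cvtColor(f["image"],cv2.COLOR_BGR2HSV),(105,100,20),(135,255,255))[215:250,140:180]
ys,xs=np.nonzero(m); print("seen",xs.min()+140,xs.max()+140,ys.min()+215,ys.max()+215, p)
t=np.linspace(0,6.28,60)
for x,y in((.493,.4495),(.494,.4485),(.492,.451),(.4945,.4515)):
    r=proj(f,np.c_[x+.02*np.cos(t),y+.02*np.sin(t),0*t+.05]); g=proj(f,np.c_[x+.0245*np.cos(t),y+.0245*np.sin(t),0*t+.003])
    print(x,y,"rim",r.min(0).round(1),r.max(0).round(1),"foot",g.min(0).round(1),g.max(0).round(1))
```

```text
pred [146.7664545  218.23065236] [167.62060152 242.97804227]
seen 147 163 219 243 [0.49341358 0.45002446 0.11627351]
0.493 0.4495 rim [152.5 255.3] [170.5 266. ] foot [152.8 270.5] [174.3 284. ]
0.494 0.4485 rim [152.5 255. ] [170.5 265.6] foot [152.8 270.1] [174.3 283.6]
0.492 0.451 rim [152.4 255.8] [170.4 266.5] foot [152.7 270.9] [174.2 284.5]
0.4945 0.4515 rim [151.4 255.6] [169.4 266.3] foot [151.7 270.7] [173.3 284.3]
```

Run:
```python
from h import *
X,Y=.4922,.4508
env.move_straight([X,Y,.075],rate=.06); env.dwell(.2)
s=env.read_state(); print(s["position"],s["force"].round(2))
hit=env.move_straight([X,Y,.051],rate=.02,force_limit=2.0)
s=env.read_state(); print(hit,s["position"],s["force"].round(2),s["wrist_torque"].round(3),s["opening"],s["clock"])
f=env.grab_frame("scene"); cv2.imwrite("pics/seat.png",cv2.resize(f["image"][225:295,130:200],None,fx=6,fy=6,interpolation=cv2.INTER_NEAREST))
```

```text
[0.49240309 0.45103051 0.07556351] [ 0.46 -0.09 -0.63]
True [0.49259766 0.45046185 0.05442186] [ 0.09 -0.79  3.41] [-0.236 -0.186 -0.044] 0.4945680590204392 13.575
```

View pics/seat.png

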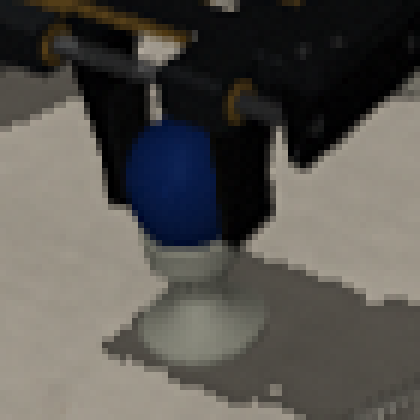

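The egg is seated in the cup, with contact at the nominal height of 0.0544. Release it, then fetch the brown egg.

Run:
```python
from h import *
env.gripper_to(.75,8); env.dwell(.3)
X,Y=.4922,.4508
env.move_straight([X,Y,.2],rate=.12)
env.goto([.45,.25,.3],[180,0,-84.9])
pick(.424,-.0865)
f=env.grab_frame("scene"); print(blobs(f["image"],110,130,amin=60)); cv2.imwrite("pics/cup1.png",cv2.resize(f["image"][200:295,130:300],None,fx=4,fy=4))
X,Y=.4647,.2413
o=[180,0,-80.5]
env.goto([.44,.1,.3],o); env.goto([X,Y,.24],o)
env.move_straight([X,Y,.075],rate=.1); env.dwell(.2)
s=env.read_state(); print(s["position"],s["force"].round(2),s["clock"])
f=env.grab_frame("scene"); cv2.imwrite("pics/box1.png",cv2.resize(f["image"][150:290,130:300],None,fx=4,fy=4))
```

```text
hit False
grip 0.4938465303172195 8.000113554098789 [-0.28  0.26  0.86]
up 0.49446786402391735 7.9999619263708155 [-0.29 -0.45 -0.46] 23.0417
[([159.7, 254.2], [151, 244, 18, 22, 322])]
[0.46482973 0.24140612 0.07532291] [-0.8  -1.02 -0.26] 26.5417
```

View pics/box1.png

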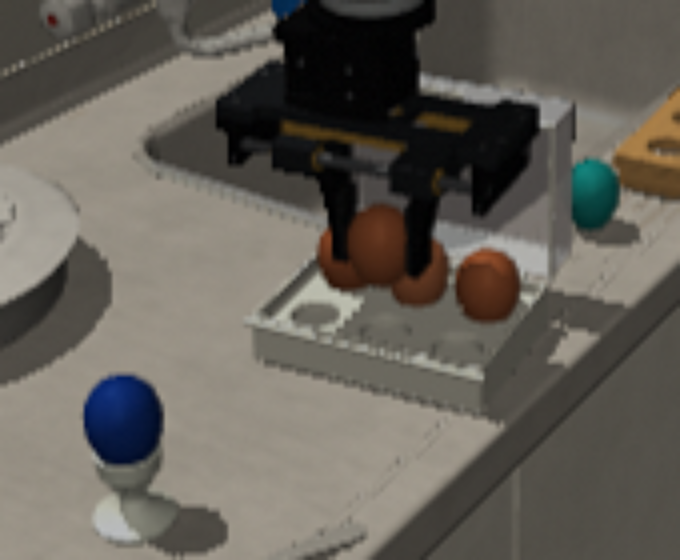

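The blue egg stands upright in the cup at (123,430), and the brown egg is over the middle cup. Lower it.

Run:
```python
from h import *
X,Y=.4647,.2413
env.move_straight([X,Y,.045],rate=.06)
hit=env.move_straight([X,Y,.0255],rate=.02,force_limit=2.0)
s=env.read_state(); print(hit,s["position"],s["force"].round(2),s["clock"])
if s["position"][2]<.031:
    env.gripper_to(.75,8); env.dwell(.3)
    env.move_straight([X,Y,.12],rate=.1); env.move_straight([X,Y,.26],rate=.25)
    env.goto([.46,.02,.27],[180,0,-80.5]); env.gripper_to(0,8)
    out=[]
    for n,(x0,y0,w,h) in(("scene",(185,150,100,100)),("top",(190,155,70,90))):
        f=env.grab_frame(n); print(blobs(f["image"],3,14,amin=50)[-5:])
        i=cv2.resize(f["image"][y0:y0+h,x0:x0+w],(int(w*5.5*100/h) if n=="top" else 350,550) if 0 else (w*4,h*4)); out.append(i)
    cv2.imwrite("pics/box2.png",np.hstack([cv2.copyMakeBorder(i,0,400-i.shape[0],0,0,cv2.BORDER_CONSTANT) for i in out]))
    print(env.read_state()["clock"])
```

```text
True [0.46435796 0.24073039 0.02751516] [1.53 0.55 0.33] 28.0333
[([277.1, 132.4], [265, 128, 25, 9, 117]), ([225.3, 219.0], [209, 205, 33, 31, 629]), ([251.3, 220.9], [244, 212, 16, 18, 228]), ([25.1, 249.0], [0, 234, 52, 31, 1162]), ([493.3, 314.5], [457, 260, 55, 95, 1655])]
[([458.9, 180.7], [450, 174, 21, 14, 117]), ([223.5, 183.0], [219, 179, 10, 9, 72]), ([464.2, 307.4], [408, 240, 104, 144, 6808]), ([421.0, 296.0], [409, 288, 24, 18, 156]), ([420.5, 342.9], [410, 323, 20, 46, 259])]
33.0667
```

View pics/box2.png

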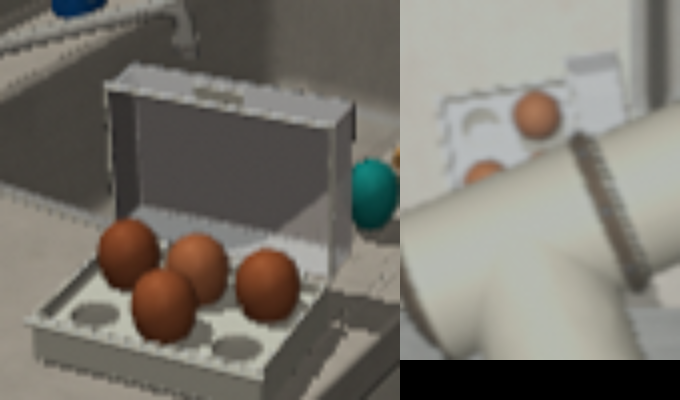

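The brown egg sits upright in the middle cup at (165,305). Next, swing the lid shut along its arc.

Run:
```python
from h import *
O=np.array([.4689,.2167,0]);a=np.radians(9.5);bx=np.array([np.sin(a),-np.cos(a),0])
P=lambda x,z:O+bx*x+[0,0,z]
def tcp(th,s=.102,h=.010): return P(.06-s*np.cos(th)+.042*np.sin(th)+h, .034+s*np.sin(th)+.042*np.cos(th))
o=[180,0,-80.5]
env.goto(P(.15,.24),o); env.move_straight(P(.15,.135),rate=.12)
hits=[]
env.move_straight(tcp(1.65),rate=.05)
for th in np.linspace(1.5,.05,11):
    h=env.move_straight(tcp(th),rate=.045,force_limit=10); s=env.read_state(); hits.append((round(th,2),h,s["force"].round(1).tolist()))
    if h: break
print(hits)
if not h:
    h=env.move_straight(tcp(0)-[0,0,.008],rate=.02,force_limit=5)
s=env.read_state(); print(h,s["position"],s["force"].round(2),s["clock"])
f=env.grab_frame("scene"); cv2.imwrite("pics/lid.png",cv2.resize(f["image"][150:295,130:300],None,fx=4,fy=4))
```

```text
[(np.float64(1.5), False, [0.5, 0.2, 0.6]), (np.float64(1.36), False, [0.0, 0.2, -0.1]), (np.float64(1.21), False, [0.1, 0.1, 0.0]), (np.float64(1.06), False, [-0.3, 0.6, 0.1]), (np.float64(0.92), False, [-0.4, -0.2, -0.1]), (np.float64(0.78), False, [0.8, -0.0, -0.5]), (np.float64(0.63), False, [0.1, -0.2, 0.0]), (np.float64(0.49), False, [-0.5, 0.4, 0.3]), (np.float64(0.34), False, [-0.7, 0.1, 0.6]), (np.float64(0.2), False, [-0.4, 1.2, 1.0]), (np.float64(0.05), False, [-0.3, 0.4, -0.2])]
True [0.46418524 0.24717236 0.07638384] [-1.52 -0.46  5.08] 41.2167
```

View pics/lid.png

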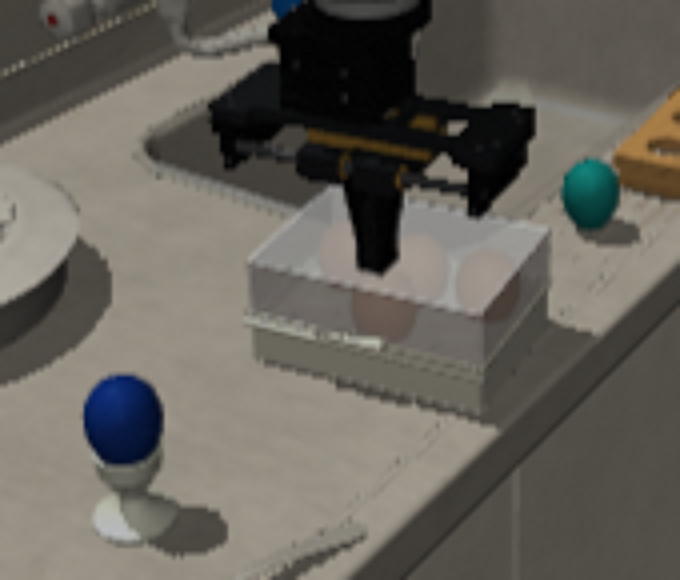

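The lid is level with the tip at z = 0.076, which is the closed height. Press once more, retract and check.

Run:
```python
from h import *
p=env.read_state()["position"]
env.move_straight(p-[0,0,.01],rate=.02,force_limit=8); s=env.read_state(); print(s["position"],s["force"].round(1))
env.move_straight(p+[0,0,.03],rate=.04); env.move_straight(p+[0,0,.2],rate=.2)
env.goto([.4,-.25,.35],[180,0,-80.5]); env.dwell(.3)
f=env.grab_frame("scene"); cv2.imwrite("pics/fin.png",cv2.resize(f["image"][150:295,130:330],None,fx=4,fy=4)); print(env.read_state()["clock"])
```

```text
[0.46417612 0.24719987 0.0763999 ] [-2.  -0.7  4.2]
45.5917
```

View pics/fin.png

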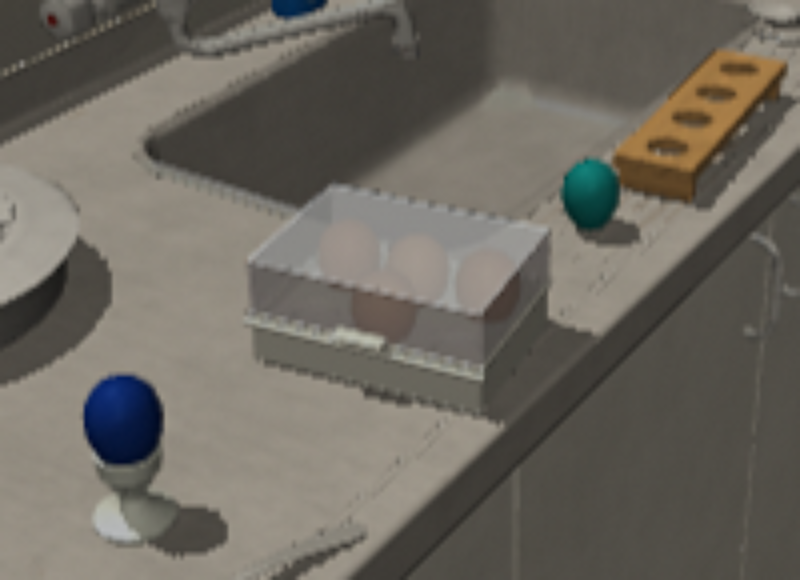

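The lid is closed flush on the rim, the blue egg stands in the cup at (123,430), and the rack is empty. Hand in the job.

```bash
python3 -c "
from workcell import env
print(env.close_job())"
```

```text
the job is handed in; nothing more can be done
None
```

The blue egg stands in the egg cup, the brown egg is in the middle empty cup of the box, and the lid is fully closed; I handed the job in at about 46 s of the 72 s limit.

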